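# Set the bench-centre tailstock to the flag and clamp it

## Task

Get the bench centre ready for the next shaft: first take the wooden chock off the ways and put it in the red bin, then swing the red-ball clamp lever fully open, slide the tailstock until its yellow pointer is in line with the red setting flag on the scale, and swing the lever fully back to clamp it there. Do not drag the tailstock while it is clamped. The magnifier lamp hangs low over the place, so reach in under it at a slant from the robot's side without bumping it, and leave the flag and the other things on the bench where they are.

Things in the scene. Friction and masses are not known exactly. Their poses are not given: they have to be found in the camera images.
- bed: blue cast bed of a bench centre, fixed to the bench, 640 x 100 mm; origin at bench height, 270 mm from its -y end, on its middle. Own +y runs along the ways to the headstock (y 270 to 360 mm, point back to y 230, top 162 mm high); own -x faces the robot. Two bright ways 50 mm above the bench (x -55 to 45 mm), then a scale ledge (x 45 to 78 mm) 43 mm above the bench.
- tailstock (a joint): travel of the 2.4 kg blue tailstock along the bed's +y (m), range -0.03 to 0.21; at 0 its saddle's middle is at bed y = -120 mm. It cannot lift. Unclamped it slides with 12 N of dry friction (snug gibs) and stays where left; clamped, a cam holds it to about 50 N.
- saddle (a point): middle of the tailstock saddle's underside, on the ways, 50 mm above the bench, at bed x = -5 mm. Saddle 94 (x) x 140 (y) mm, top 72 mm above the bench; on it an upright casting 56 mm wide (x), 17 to 67 mm towards +y, with a quill barrel on top (161 mm above the bench) and a centre point reaching 116 mm towards +y.
- clamp_lever (a joint): angle of the clamp lever (rad), swinging level: 0 = clamped stop, pointing to bed -x turned 30 degrees to -y; 1.047 = open stop, -x turned 30 degrees to +y. Stays where left: about 2 N at the ball, a little more where the cam bites, below 0.4. At the open stop, pulling the ball on to +y drags the tailstock; pulling it to -y only swings the lever back.
- lever_ball (a point): centre of the red ball (36 mm diameter) on the lever's end, 130 mm above the bench, 90 mm (level) from the pivot. A 12 mm steel rod goes from under the ball down to 96 mm above the bench and level to the bolt, so the ball can be pinched from any side.
- lever_pivot (a point): point on the clamp bolt's axis at the height of the ball's centre (130 mm above the bench); it moves with the tailstock: 45 mm towards -y from the saddle's middle, on the ways' middle line (bed x = -5 mm).
- pointer (a point): tip of the tailstock's yellow pointer over the scale ledge at bed x = 65 mm, 44 mm above the bench; 10 mm towards -y from the lever pivot.
- mark (a point): red line of the setting flag (12 x 12 x 20 mm red block at the ledge's outer edge), at bed x = 65 mm, 44 mm above the bench; axes as the bed's. The pointer is on the mark when both have the same y along the bed. At the start the mark is 100 to 180 mm ahead (+y) of the pointer. The flag slides stiffly: do not move it.
- chock: pale wooden chock 85 x 45 x 50 mm (its own x, y, z), 0.1 kg, lying roughly across the ways between tailstock and headstock; origin at the centre of its underside.
- scrap_bin: open red bin 130 x 190 x 85 mm (x, y, z), walls 4 mm, 0.6 kg, loose on the bench on the robot's side of the headstock; origin at the centre of its underside.
- lamp: magnifier lamp, fixed, not to be bumped: a round head of 190 mm diameter, underside 300 mm and top 332 mm above the bench, clear lens in the middle; origin on bench height straight under the head's centre. Thin stem on a 140 mm round foot 165 mm from the origin towards its own +x, behind the bed. It hangs over where the lever is clamped again, its near edge about above the ball.
- wrench: steel wrench 180 mm long lying on the bench on the robot's side of the bed; bystander.
- valve_body: aluminium valve housing, 76 mm diameter, 72 mm tall with a brass-capped port, standing on the robot's side of the bed; bystander. Origin at the centre of its underside.
- tumbler: black drinking tumbler with a silver lid, 76 mm diameter, 170 mm tall, standing to the robot's right of the bed's -y end; bystander. Origin at the centre of its underside.
Mind the look-alikes: they are no part of the job. What is shaped like the chock but green is not meant. Of the things shaped like the scrap_bin, the red one is meant.

How it is judged:
By the outcome, as a careful person would: the job done as asked, in the order asked, and still so for the second after the job is handed in, with the robot touching nothing.
It also fails if it takes over 61 s, if anything falls off the work surface, if the arm or the gripper's body presses on something with over 40 N, if the wrist force passes 120 N, or if a joint passes its speed limit or range.

## Robot

A 6-joint arm with a two-finger parallel gripper is mounted at the origin on the work surface. World frame = base frame: x ahead of the robot, y to its left, z up, the work surface at z = 0. Lengths are in m, angles in rad, forces in N, time in s.
With the tool pointing down it reaches from about 0.2 to 0.875 m from the base axis. Payload 3.4 kg.
Tool frame: the origin (TCP) lies between the finger pads; the fingertips stand 25 mm ahead of it and the grasp point (between the pads) lies 6 mm ahead of it (r.nose_length is the z of the fingertips in the tool frame, in m); z points along the fingers, y is the line along which they close (so a half turn about z gives the same grasp; the last joint's range is limited). The gripper opens to 94 mm and grips with 3 to 60 N. Pads are 16 mm wide; open, the fingers measure 119 mm over their backs; the gripper's body (75 mm by 177 mm) begins 78 mm behind the grasp point.
Start: joints at [1.148, 0.276, 1.505, -0, 1.361, -0.121], TCP at [0.171, 0.549, 0.23] pointing down, gripper open.
Joint ranges: [-2.89, 2.89], [-0.75, 2.08], [0.22, 2.7], [-1.18, 4.32], [0.11, 2.71], [-2.7, 2.7]. Speed limits (rad/s): [2.57, 2.57, 3.14, 3.14, 3.14, 3.14].

## Interface

Orientations are given as a unit quaternion [w, x, y, z].
In Python, from plant import r, gripper_to, inverse_kinematics, vision, models, telemetry gives the robot as it stands. Calls block until the motion is done:
- r.move_to(position, orientation): joint-space move of the TCP to a pose.
- r.move_l(position, rot=None, vel=0.15, guard=None): straight line of the TCP; rot=None keeps the orientation; vel is the mean speed in m/s. With guard (N) it stops when the force on the tool has changed by that much, and returns True; else False.
- r.movej(angles): joint-space move.
- gripper_to(opening, f_grip=None): finger opening in m; f_grip is the grip in N (None keeps the last); returns when the fingers have stopped.
- r.hold(seconds).
- inverse_kinematics(position, orientation): joint angles nearest the present ones, or None.
- vision.snapshot(name): name is "scene" or "top" or "wrist"; returns the picture (384x512x3 uint8, red, green, blue); there is no depth.
- vision.get_calibration(name): a dict with "fx", "fy", "cx", "cy" (pixels), "D" ([k1, k2, p1, p2, k3] as OpenCV has them; the pictures are not rectified), "position" and "orientation" of the camera in the world. Camera axes: x right, y down, z forward; pixel columns grow to the right and rows downward; lengths in m; the calibration is good to about 2 mm. A picture is of the moment at which its call begins: read the wrist's pose just before it. get_calibration takes no time and is no camera call; for the wrist camera it gives the pose at the moment of the call.
A pose or a line that the arm cannot do raises r.PlanningError and nothing moves.
- r.sign_off(): hands the job in; it is judged then, once.
Trained networks look in the newest picture that a camera, given by its name, has taken for a name from the list of things; names that differ only in an ending like _2 or _b are one class to them, and where a whole thing is asked for, a point or a joint stands for the part that bears it (a point fixed in the world has none). Each returns a list of dicts, best first, with "score" (0 to 1); they miss things now and then, are a little off and sometimes report something else, mostly with a low value. They report only what shows in the picture. A call takes as long as a camera call. They do not tell look-alikes from the thing itself.
- models.boxes_of(thing, camera): "at" ([x, y, z] in m, in world coordinates, good to about 4 mm: the middle of the surface that is visible of it).
- models.regions_of(thing, camera): "pixels" (384x512 bool, what is visible of it).
- models.mark_of(thing, camera): "at" ([x, y, z] in m, in world coordinates, good to about 4 mm: a listed point, or the origin of a listed thing).
Readings, each from a call of its own:
- telemetry.current_t(): time.
- telemetry.current_joints(): joint angles.
- telemetry.current_dq(): joint speeds.
- telemetry.current_joint_efforts(): joint torques, N m.
- telemetry.current_ee_pos(): TCP position.
- telemetry.current_tool_rot(): TCP orientation.
- telemetry.current_wrist_force(): force on the tool from outside, world axes, zero at the start.
- telemetry.current_torque(): the same for the moment, N m.
- telemetry.current_opening(): finger opening in m.
- telemetry.current_finger_force(): force on a finger pad.
Only numpy, scipy, OpenCV 4.12 (cv2) and the standard library are available. Lean on these libraries where they do the work, as an engineer would, in place of code of your own. Each camera call takes 0.05 s, during which the arm holds its last target. There are 200 camera calls.

## Working session

There is one attempt and no reset: what is moved stays moved. The work goes in short steps, each a Python script; the robot and the scene stay as the last script left them, time stands still between calls to the robot, and variables do not carry over. Pictures are saved under pics/ and viewed, at most 11 in all, crops included, and the job is handed in when it is done.

```bash
mkdir -p pics; ls; cat > h.py <<'E'
from plant import r, gripper_to, inverse_kinematics, vision, models, telemetry
import numpy as np, cv2
def snap(c,name=None):
    im=vision.snapshot(c)
    if name: cv2.imwrite(f'pics/{name}.png',im[:,:,::-1])
    return im
E
python3 - <<'E'
from h import *
np.set_printoptions(precision=3,suppress=True)
a=snap('scene');b=snap('top')
cv2.imwrite('pics/a.png',np.hstack([a,b])[:,:,::-1][:, :1024])
cv2.imwrite('pics/s.png',cv2.resize(a,(768,576))[:,:,::-1]);cv2.imwrite('pics/t.png',cv2.resize(b,(768,576))[:,:,::-1])
for c in ('scene','top'):
  for n in ['bed','saddle','lever_ball','lever_pivot','pointer','mark','chock','scrap_bin','lamp','wrench','valve_body','tumbler']:
    print(c,n,[(np.array(d['at']).round(3).tolist(),round(d['score'],2)) for d in models.mark_of(n,c)])
print(telemetry.current_t())
for c in ('scene','top'): print(vision.get_calibration(c))
E
```

```text
pics
scene bed [([0.644, -0.012, 0.005], 0.79)]
scene saddle [([0.64, -0.12, 0.048], 0.63), ([0.534, -0.388, 0.001], 0.39)]
scene lever_ball [([0.56, -0.202, 0.13], 0.57)]
scene lever_pivot [([0.641, -0.16, 0.129], 0.8)]
scene pointer [([0.708, -0.172, 0.049], 0.81)]
scene mark [([0.706, -0.06, 0.044], 0.51)]
scene chock [([0.812, 0.069, 0.0], 0.68), ([0.643, 0.111, 0.051], 0.61)]
scene scrap_bin [([0.245, 0.241, 0.003], 0.91), ([0.474, 0.215, -0.0], 0.78)]
scene lamp []
scene wrench [([0.453, -0.198, 0.001], 0.45)]
scene valve_body [([0.446, 0.047, 0.002], 0.62)]
scene tumbler [([0.534, -0.39, 0.002], 0.9), ([0.639, -0.117, 0.051], 0.62)]
top bed [([0.643, -0.015, 0.002], 0.57)]
top saddle [([0.639, -0.115, 0.054], 0.82)]
top lever_ball [([0.565, -0.204, 0.13], 0.49)]
top lever_pivot [([0.642, -0.16, 0.132], 0.9)]
top pointer []
top mark []
top chock [([0.638, 0.114, 0.049], 0.87), ([0.808, 0.067, -0.003], 0.71), ([0.45, 0.043, 0.002], 0.65)]
top scrap_bin [([0.474, 0.216, -0.001], 0.8), ([0.243, 0.24, 0.002], 0.78)]
top lamp []
top wrench [([0.454, -0.198, 0.004], 0.62)]
top valve_body [([0.445, 0.041, 0.002], 0.9)]
top tumbler [([0.562, -0.205, 0.126], 0.67), ([0.53, -0.391, -0.001], 0.58)]
1.3
{'fx': 396.7701202623557, 'fy': 396.7701202623557, 'cx': 252.96145278777206, 'cy': 198.3762150195729, 'D': array([-0.125,  0.   ,  0.   ,  0.   ,  0.   ]), 'position': array([1.426, 0.141, 0.732]), 'orientation': array([-0.289,  0.535,  0.701, -0.374])}
{'fx': 464.96565000016983, 'fy': 464.96565000016983, 'cx': 252.76413267818364, 'cy': 188.79380075002678, 'D': array([-0.188,  0.   ,  0.   ,  0.   ,  0.   ]), 'position': array([ 0.317, -0.084,  1.443]), 'orientation': array([-0.05 ,  0.709, -0.701,  0.059])}
```

View pics/s.png

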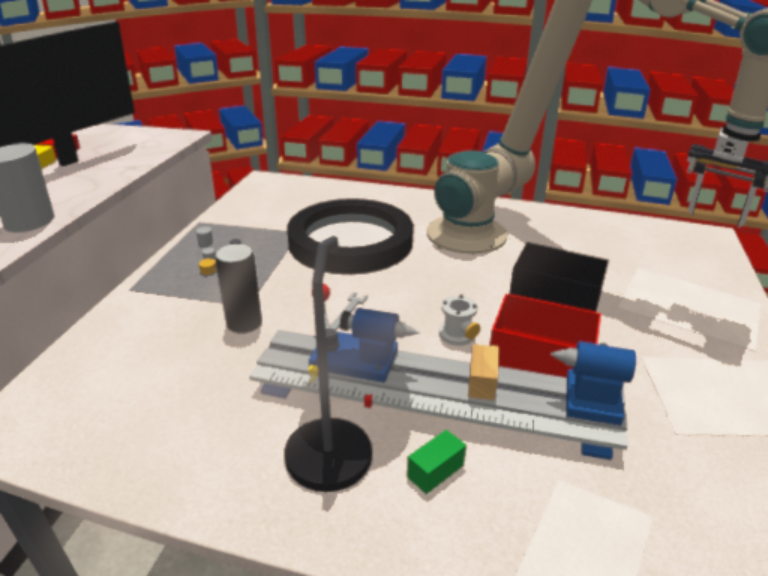

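View pics/t.png

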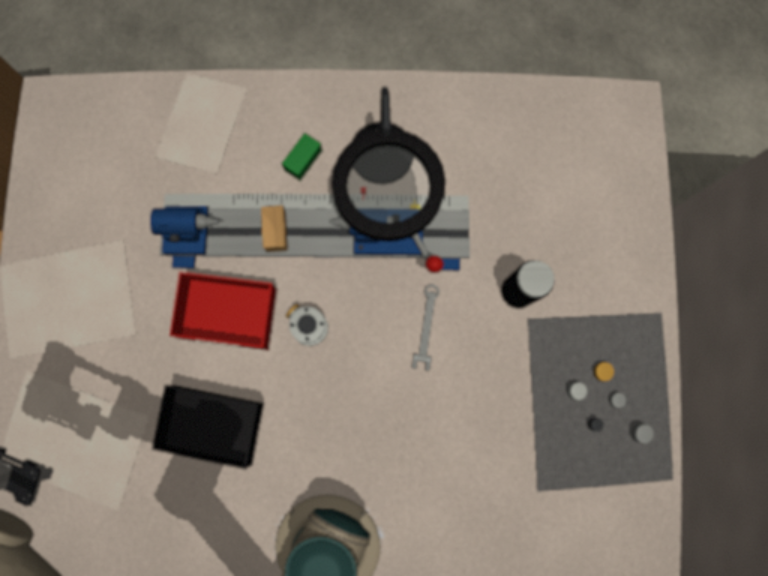

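Scene picture: the pale wooden chock is at (484,372), a green look-alike at (437,460), the red bin at (546,335) and a black look-alike bin at (560,285). The pale chock and the red bin fit the description. The pointer is at about (313,371) and the flag at (368,400). Next I'll make rectified maps at ledge and ways height to confirm these and get the bed yaw.

```bash
cat >> h.py <<'E'
from scipy.spatial.transform import Rotation as R
def quat(m): return R.from_matrix(m).as_quat()[[3,0,1,2]]
def proj(P,c,cal=None):
    k=cal or vision.get_calibration(c); q=np.array(k['orientation'])[[1,2,3,0]]
    Rc=R.from_quat(q).as_matrix().T; K=np.array([[k['fx'],0,k['cx']],[0,k['fy'],k['cy']],[0,0,1.]])
    p,_=cv2.projectPoints(np.asarray(P,float).reshape(-1,1,3),cv2.Rodrigues(Rc)[0],-Rc@np.array(k['position']),K,np.array(k['D'],float)); return p[:,0]
def ortho(im,c,z,x0,x1,y0,y1,s=.001,cal=None):
    # column = (y1-y)/s , row = (x1-x)/s
    xs=np.arange(x1,x0,-s); ys=np.arange(y1,y0,-s)
    X,Y=np.meshgrid(xs,ys,indexing='ij'); P=np.stack([X,Y,np.full_like(X,z)],-1)
    m=proj(P,c,cal).reshape(*X.shape,2).astype(np.float32)
    return cv2.remap(im,m[...,0],m[...,1],cv2.INTER_CUBIC)
E
python3 - <<'E'
from h import *
a=snap('scene');b=snap('top')
A=ortho(a,'scene',.044,.55,.85,-.32,.38);B=ortho(b,'top',.05,.40,.74,-.32,.38)[:290]
cv2.imwrite('pics/o.png',np.vstack([A,B])[:,:,::-1]);print(A.shape,B.shape)
E
```

```text
(300, 700, 3) (290, 700, 3)
```

View pics/o.png

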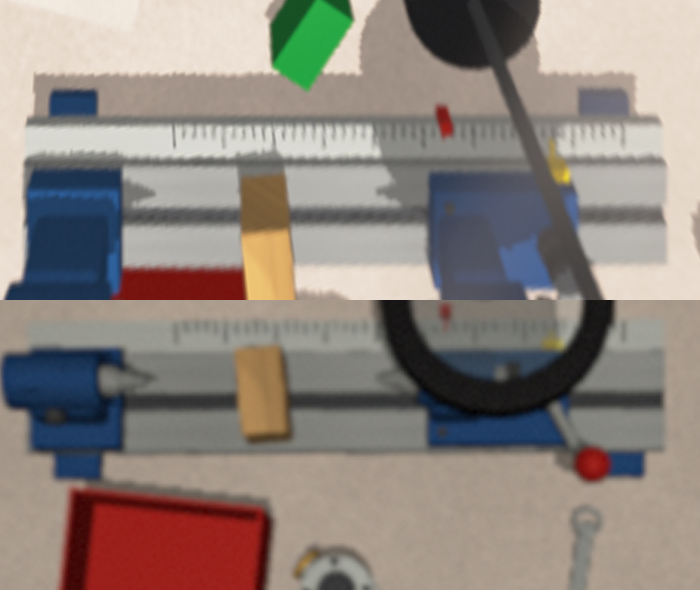

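Rectified maps: the pale chock is at (262,395), turned about 5°, and the red bin at (165,540), turned about -6.5°. The flag is at (446,135) and the pointer at (553,150), so the gap is about 0.107–0.112 m. The bed yaw is about 0. The chock and bin are confirmed as the right ones. Next: check IK, then do the chock.

```bash
cat >> h.py <<'E'
def slant(deg,s=1):
    a=np.radians(deg);z=np.array([np.cos(a),0,-np.sin(a)]);y=np.array([0,s,0.]);return np.stack([np.cross(y,z),y,z],1)
def down(yaw,s=1):
    a=np.radians(yaw);y=s*np.array([-np.sin(a),np.cos(a),0]);z=np.array([0,0,-1.]);return np.stack([np.cross(y,z),y,z],1)
def tcp(grasp,M): return np.asarray(grasp)-.006*M[:,2]
E
python3 - <<'E'
from h import *
from scipy.optimize import fsolve
np.set_printoptions(precision=3,suppress=True)
for z in(.3,.332): 
  for px in [(388.5,182),(388,123),(388,241),(332,182),(445,182)]:
    f=lambda q:proj([[q[0],q[1],z]],'top')[0]-np.array(px)/1.5
    print(z,px,fsolve(f,[.6,-.1]))
print(R.from_quat(np.array(telemetry.current_tool_rot())[[1,2,3,0]]).as_matrix())
for s in(1,-1):
  for p,M in [((.6405,.1125,.08),down(5,s)),((.474,.216,.04),down(-6.5,s))]: print(s,inverse_kinematics(tcp(p,M),quat(M)))
  for d in(30,40,50):
    for p in [(.36,-.02,.28),(.562,-.205,.13),(.562,-.005,.13),(.46,-.205,.2)]:
      M=slant(d,s);print(s,d,p,inverse_kinematics(tcp(p,M),quat(M)))
E
```

```text
0.3 (388.5, 182) [ 0.67  -0.112]
0.3 (388, 123) [ 0.777 -0.11 ]
0.3 (388, 241) [ 0.567 -0.112]
0.3 (332, 182) [ 0.668 -0.016]
0.3 (445, 182) [ 0.671 -0.209]
0.332 (388.5, 182) [ 0.66  -0.111]
0.332 (388, 123) [ 0.764 -0.11 ]
0.332 (388, 241) [ 0.56  -0.111]
0.332 (332, 182) [ 0.658 -0.018]
0.332 (445, 182) [ 0.661 -0.205]
[[-0.955  0.297  0.   ]
 [ 0.297  0.955  0.   ]
 [ 0.     0.    -1.   ]]
1 [ 0.067  0.49   1.541 -0.     1.11  -1.591]
1 [ 0.294  0.37   1.884 -0.     0.888 -1.163]
1 30 (0.36, -0.02, 0.28) None
1 30 (0.562, -0.205, 0.13) [-0.928  0.342  2.427  1.982  0.857  1.966]
1 30 (0.562, -0.005, 0.13) [-0.314  0.298  2.594  2.765  0.813  1.676]
1 30 (0.46, -0.205, 0.2) [-1.261  0.071  2.458  1.484  0.976  2.294]
1 40 (0.36, -0.02, 0.28) None
1 40 (0.562, -0.205, 0.13) [-0.839  0.236  2.298  1.665  0.609  2.406]
1 40 (0.562, -0.005, 0.13) [-0.271  0.158  2.431  2.527  0.363  1.978]
1 40 (0.46, -0.205, 0.2) None
1 50 (0.36, -0.02, 0.28) [-0.763 -0.507  2.228  0.574  0.959 -2.558]
1 50 (0.562, -0.205, 0.13) None
1 50 (0.562, -0.005, 0.13) None
1 50 (0.46, -0.205, 0.2) None
-1 [ 
[... 201 characters left out ...]
562, -0.005, 0.13) [-0.314  0.298  2.594  2.765  0.813 -1.466]
-1 30 (0.46, -0.205, 0.2) [-1.261  0.071  2.458  1.484  0.976 -0.848]
-1 40 (0.36, -0.02, 0.28) [-1.352 -0.628  2.361  0.889  1.299  0.014]
-1 40 (0.562, -0.205, 0.13) [-0.839  0.236  2.298  1.665  0.609 -0.736]
-1 40 (0.562, -0.005, 0.13) [-0.271  0.158  2.431  2.527  0.363 -1.164]
-1 40 (0.46, -0.205, 0.2) [-1.123 -0.017  2.324  1.22   0.826 -0.433]
-1 50 (0.36, -0.02, 0.28) [-0.763 -0.507  2.228  0.574  0.959  0.583]
-1 50 (0.562, -0.205, 0.13) [-0.747  0.194  2.162  1.125  0.506 -0.117]
-1 50 (0.562, -0.005, 0.13) [-0.232  0.113  2.273  1.13   0.164  0.267]
-1 50 (0.46, -0.205, 0.2) [-0.979 -0.04   2.192  0.877  0.767  0.006]
```

```bash
python3 - <<'E'
from h import *
np.set_printoptions(precision=3,suppress=True)
M=down(5,-1) if False else down(5,1)
g=np.array([.6405,.1125,.08])
gripper_to(.075,25)
r.move_to(tcp(g+[0,0,.14],M),quat(M))
r.move_l(tcp(g,M),vel=.2,guard=15)
gripper_to(.03,25)
print(telemetry.current_opening(),telemetry.current_finger_force(),telemetry.current_ee_pos(),telemetry.current_t())
r.move_l(tcp(g+[0,0,.10],M),vel=.25)
N=down(-6.5,1);b=np.array([.474,.216,.043])
r.move_l(tcp(b+[0,0,.14],N),rot=quat(N),vel=.25)
print(telemetry.current_opening(),telemetry.current_finger_force())
print(r.move_l(tcp(b,N),vel=.2,guard=12),telemetry.current_ee_pos())
gripper_to(.07)
r.move_l(tcp(b+[0,0,.14],N),vel=.3)
print(telemetry.current_t(),telemetry.current_opening())
a=snap('scene');t=snap('top')
cv2.imwrite('pics/c.png',np.vstack([cv2.resize(a[150:320,130:430],(600,340)),cv2.resize(t[100:250,80:330],(433,260)).copy() if 0 else cv2.resize(t[110:230,90:330],(600,260))])[:,:,::-1])
for n in['lever_ball','chock','scrap_bin','mark','pointer']:print(n,[(np.round(d['at'],3),round(d['score'],2)) for d in models.mark_of(n,'scene')])
for d in(30,35,40):
  M=slant(d,-1)
  for p in [(.40,-.15,.28),(.46,-.205,.2),(.562,-.205,.13),(.55,-.16,.13),(.562,-.115,.13),(.562,-.06,.13),(.562,.02,.13)]: print(d,p,inverse_kinematics(tcp(p,M),quat(M)))
E
```

```text
0.044544344989951634 25.000528693199158 [0.641 0.113 0.087] 5.625
0.04490968294218769 24.999748170375824
False [0.475 0.216 0.05 ]
9.1667 0.06978525444919235
lever_ball [(array([ 0.563, -0.203,  0.13 ]), 0.46)]
chock [(array([0.815, 0.07 , 0.005]), 0.96), (array([0.477, 0.217, 0.004]), 0.65)]
scrap_bin [(array([0.472, 0.214, 0.001]), 0.76), (array([0.242, 0.237, 0.002]), 0.67)]
mark [(array([ 0.709, -0.058,  0.045]), 0.63)]
pointer [(array([ 0.708, -0.172,  0.045]), 0.67)]
30 (0.4, -0.15, 0.28) [-1.512 -0.269  2.41   1.144  1.252 -0.485]
30 (0.46, -0.205, 0.2) [-1.261  0.071  2.458  1.484  0.976 -0.848]
30 (0.562, -0.205, 0.13) [-0.928  0.342  2.427  1.982  0.857 -1.176]
30 (0.55, -0.16, 0.13) [-0.863  0.319  2.508  2.096  0.864 -1.257]
30 (0.562, -0.115, 0.13) [-0.71   0.312  2.536  2.28   0.838 -1.314]
30 (0.562, -0.06, 0.13) [-0.528  0.302  2.578  2.507  0.828 -1.393]
30 (0.562, 0.02, 0.13) [-0.209  0.299  2.593  2.89   0.804 -1.499]
35 (0.4, -0.15, 0.28) [-1.403 -0.295  2.341  1.065  1.176 -0.319]
35 (0.46, -0.205, 0.2) [-1.194  0.018  2.391  1.364  0.892 -0.645]
35 (0.562, -0.205, 0.13) [-0.884  0.28   2.364  1.852  0.72  -0.977]
35 (0.55, -0.16, 0.13) [-0.816  0.246  2.439  1.969  0.704 -1.051]
35 (0.562, -0.115, 0.13) [-0.668  0.236  2.461  2.153  0.653 -1.117]
35 (0.562, -0.06, 0.13) [-0.494  0.219  2.497  2.396  0.609 -1.222]
35 (0.562, 0.02, 0.13) [-0.194  0.213  2.51   2.836  0.553 -1.421]
40 (0.4, -0.15, 0.28) [-1.29  -0.304  2.273  0.965  1.11  -0.149]
40 (0.46, -0.205, 0.2) [-1.123 -0.017  2.324  1.22   0.826 -0.433]
40 (0.562, -0.205, 0.13) [-0.839  0.236  2.298  1.665  0.609 -0.736]
40 (0.55, -0.16, 0.13) [-0.768  0.196  2.368  1.775  0.575 -0.798]
40 (0.562, -0.115, 0.13) [-0.626  0.185  2.386  1.944  0.503 -0.855]
40 (0.562, -0.06, 0.13) [-0.46   0.165  2.418  2.19   0.431 -0.973]
40 (0.562, 0.02, 0.13) [-0.18   0.158  2.429  2.716  0.339 -1.284]
```

View pics/c.png

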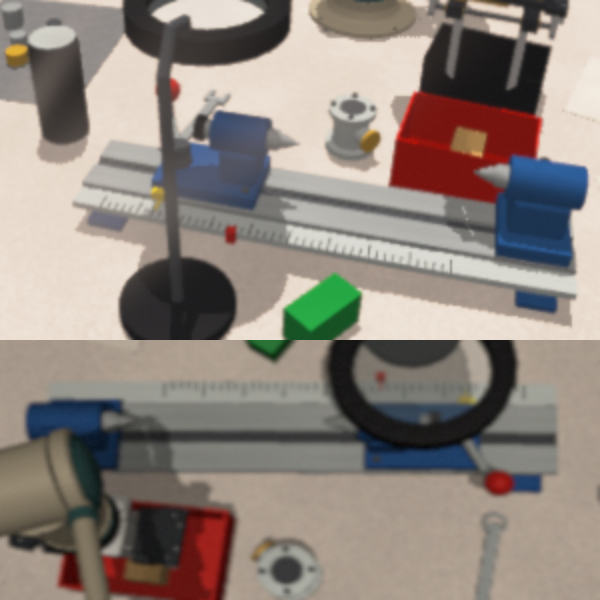

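The chock is in the red bin, seen at (468,140) in the crop's upper half, and nothing else moved. Next: slant in and pinch the ball.

```bash
python3 - <<'E'
from h import *
np.set_printoptions(precision=3,suppress=True)
N=down(-6.5,1)
r.move_l(tcp([.40,.2,.33],N),vel=.3)
M=slant(35,-1);ball=np.array([.562,-.204,.13])
w=inverse_kinematics(tcp([.40,-.15,.28],M),quat(M));print(w)
r.movej(w)
r.move_l(tcp(ball-.10*M[:,2],M),rot=quat(M),vel=.2)
k=snap('wrist','w'); print(telemetry.current_t(),telemetry.current_wrist_force())
print(proj([ball],'wrist'))
for c in('wrist','top'):
  if c=='top': snap('top')
  print(c,[(np.round(d['at'],3),round(d['score'],2)) for d in models.mark_of('lever_ball',c)])
hsv=cv2.cvtColor(k,cv2.COLOR_RGB2HSV);m=((hsv[...,0]<8)|(hsv[...,0]>172))&(hsv[...,1]>150)&(hsv[...,2]>60)
n,_,st,ce=cv2.connectedComponentsWithStats(m.astype(np.uint8))
print([(st[i].tolist(),ce[i].round(1)) for i in range(1,n) if st[i][4]>40])
E
```

```text
[-1.403 -0.295  2.341  1.065  1.176 -0.319]
12.9 [-0.575  0.18  -0.434]
[[258.981 200.082]]
wrist [(array([ 0.56 , -0.199,  0.128]), 0.75)]
top [(array([ 0.563, -0.208,  0.13 ]), 0.51)]
[([236, 180, 45, 45, 1557], array([258.1, 201.6]))]
```

View pics/w.png

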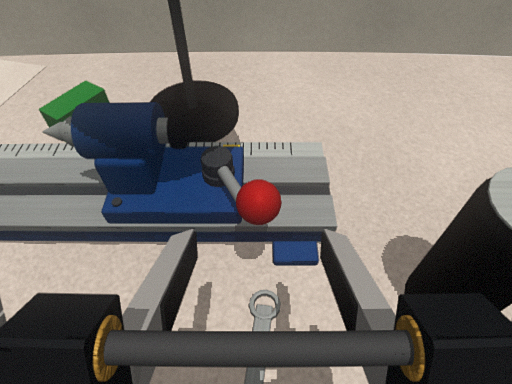

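The wrist picture shows the ball at (258,202), centred between the fingers and within 2 px of the prediction. Next: grasp it and swing the lever open.

```bash
cat >> h.py <<'E'
M=slant(35,-1)
def arc(piv,phi): f=np.radians(phi); return tcp([piv[0]-.09*np.cos(f),piv[1]+.09*np.sin(f),.13],M)
E
python3 - <<'E'
from h import *
np.set_printoptions(precision=3,suppress=True)
ball=np.array([.562,-.204,.13])
print(r.move_l(tcp(ball,M),vel=.12,guard=10))
gripper_to(.03,8)
p=telemetry.current_ee_pos();print(telemetry.current_opening(),telemetry.current_finger_force(),p,telemetry.current_wrist_force())
piv=np.array([.640,-.159])
for phi in (-20,-10,0,10,20,27):
  g=r.move_l(arc(piv,phi),vel=.08,guard=12);print(phi,g,telemetry.current_ee_pos(),telemetry.current_wrist_force(),telemetry.current_opening())
  if g: break
else:
  e=telemetry.current_ee_pos()
  g=r.move_l(np.array(e)+[.006,.018,0],vel=.03,guard=7);print('stop',g,telemetry.current_ee_pos(),telemetry.current_wrist_force(),telemetry.current_opening())
a=snap('scene','d')
print([(n,np.round(d['at'],3)) for n in('pointer','mark','lever_ball','lever_pivot') for d in models.mark_of(n,'scene')],telemetry.current_t())
E
```

```text
False
0.035442614453105155 8.000093400478363 [ 0.557 -0.203  0.134] [-0.615  1.749  1.666]
-20 False [ 0.55  -0.19   0.133] [-7.795 -0.994  4.194] 0.035316368493842364
-10 False [ 0.546 -0.174  0.133] [-9.328 -1.877  5.547] 0.03496620783920564
0 False [ 0.545 -0.158  0.133] [-7.399 -1.368  5.619] 0.0352625550370527
10 False [ 0.546 -0.143  0.134] [-4.032 -0.097  2.902] 0.03546535958184417
20 False [ 0.551 -0.128  0.134] [ 0.21  -0.357  1.143] 0.03550207635916411
27 False [ 0.555 -0.118  0.134] [ 4.419 -0.821 -0.98 ] 0.03534855097669751
stop True [ 0.557 -0.115  0.134] [-2.565 -0.786  2.895] 0.03492398148174432
[('pointer', array([ 0.708, -0.171,  0.046])), ('mark', array([ 0.706, -0.062,  0.044])), ('lever_ball', array([ 0.562, -0.115,  0.131])), ('lever_pivot', array([ 0.639, -0.16 ,  0.13 ]))] 17.2667
```

```bash
python3 - <<'E'
from h import *
np.set_printoptions(precision=3,suppress=True)
gripper_to(.03,20)
e=np.array(telemetry.current_ee_pos())
for y in(-.10,-.06,-.022):
  g=r.move_l([e[0],y,e[2]],vel=.06,guard=30);print(g,telemetry.current_ee_pos(),telemetry.current_wrist_force(),telemetry.current_opening())
  if g:break
a=snap('scene')
for i in range(2):
  print([(n,np.round(d['at'],3)) for n in('pointer','mark','lever_ball','lever_pivot') for d in models.mark_of(n,'scene')],telemetry.current_t());b=snap('scene')
A=ortho(a,'scene',.044,.66,.76,-.14,.02,.0002)
cv2.imwrite('pics/e.png',A[:,:,::-1])
E
```

```text
False [ 0.557 -0.103  0.134] [-5.899 -6.335  4.072] 0.034871702558699584
False [ 0.557 -0.063  0.134] [-6.607 -8.353  4.624] 0.03494793612917821
False [ 0.556 -0.024  0.134] [-6.284 -7.876  5.295] 0.03480025893905701
[('pointer', array([ 0.71 , -0.079,  0.047])), ('mark', array([ 0.709, -0.059,  0.046])), ('lever_ball', array([ 0.565, -0.025,  0.132])), ('lever_pivot', array([ 0.64 , -0.068,  0.133]))] 19.7583
[('pointer', array([ 0.71 , -0.081,  0.047])), ('mark', array([ 0.709, -0.062,  0.043])), ('lever_ball', array([ 0.564, -0.025,  0.128])), ('lever_ball', array([ 0.706, -0.082,  0.047])), ('lever_pivot', array([ 0.638, -0.068,  0.132]))] 20.0083
```

View pics/e.png

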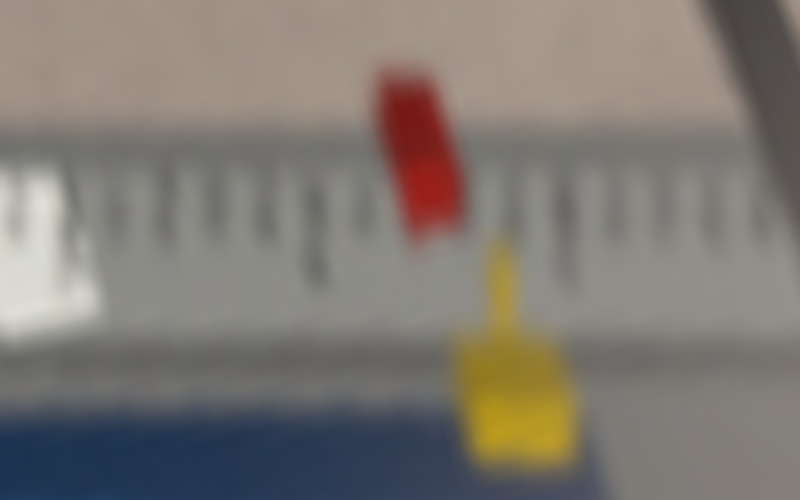

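Enlarged ledge map (0.2 mm/px): the pointer tip is at (502,240), which gives y=-0.080. The red block spans (380–460, 75–240), with a small line end at (425,245), giving y≈-0.065. The block's height leaves some ambiguity here. The top camera looks straight down in y, so I'll cross-check with it.

```bash
python3 - <<'E'
from h import *
t=snap('top'); s=snap('scene')
A=ortho(t,'top',.05,.66,.76,-.14,.02,.0004); S=ortho(s,'scene',.044,.69,.76,-.10,-.04,.0001)
def cen(im,x1,y1,sc):
  h=cv2.cvtColor(im,cv2.COLOR_RGB2HSV).astype(int);H,Sa=h[...,0],h[...,1]
  for n,m in(('red',((H<8)|(H>172))&(Sa>110)),('yel',(H>18)&(H<34)&(Sa>110))):
    m=cv2.morphologyEx(m.astype(np.uint8),cv2.MORPH_OPEN,np.ones((3,3)))
    k,_,st,ce=cv2.connectedComponentsWithStats(m)
    for i in range(1,k):
      if st[i][4]>60: print(n,st[i],'x %.4f y %.4f'%(x1-ce[i][1]*sc,y1-ce[i][0]*sc),'ymid %.4f'%(y1-(st[i][0]+st[i][2]/2)*sc))
cen(A,.76,.02,.0004);print();cen(S,.76,-.04,.0001)
B=cv2.resize(A,(600,375))
cv2.imwrite('pics/f.png',np.vstack([B,cv2.resize(S[300:],(600,400))[:220]])[:,:,::-1])
E
```

```text
red [203  63  20  28 449] x 0.7294 y -0.0651 ymid -0.0652
yel [233 149  38  20 635] x 0.6963 y -0.0808 ymid -0.0808

red [  159   159   166   307 35999] x 0.7292 y -0.0641 ymid -0.0642
yel [  319   507   187   194 11005] x 0.6968 y -0.0805 ymid -0.0813
```

View pics/f.png

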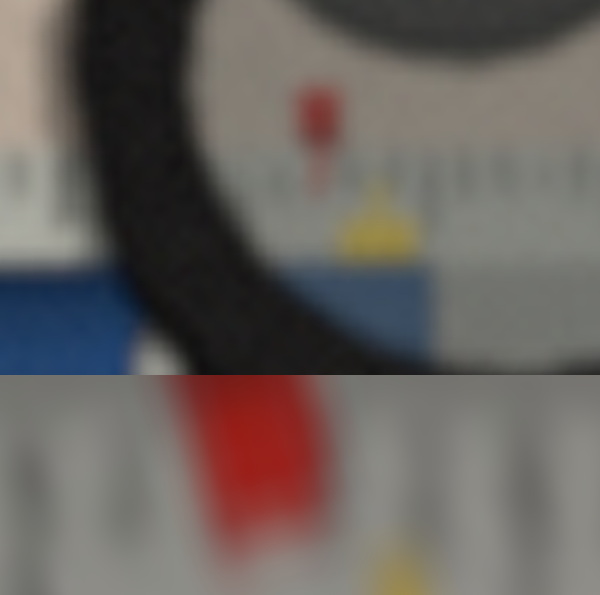

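Top map: the red line runs down the flag at column 318 (y=-0.0648) and the pointer tip is at column 378 (y=-0.0808). The scene camera agrees, so about 15.7 mm remains. Next: drag that distance and measure again.

```bash
cat > m.py <<'E'
from h import *
def measure(name):
  t=snap('top'); s=snap('scene')
  A=ortho(t,'top',.044,.66,.76,-.14,.02,.0002); S=ortho(s,'scene',.044,.68,.74,-.14,.02,.0002)
  def cen(im,x1,y1,sc,xr,lab):
    h=cv2.cvtColor(im,cv2.COLOR_RGB2HSV).astype(int);H,Sa=h[...,0],h[...,1]
    rows=slice(int((x1-xr[1])/sc),int((x1-xr[0])/sc))
    for n,m in(('red',((H<8)|(H>172))),('yel',(H>18)&(H<34))):
      w=(m*np.clip(Sa-70,0,None))[rows].sum(0).astype(float)
      if w.sum(): print(lab,n,'y %.4f'%(y1-(w*np.arange(w.size)).sum()/w.sum()*sc),int(w.sum()))
  cen(A,.76,.02,.0002,(.66,.76),'top all'); cen(A,.76,.02,.0002,(.705,.718),'top line')
  cen(S,.74,.02,.0002,(.708,.7125),'scene line')
  cv2.imwrite(f'pics/{name}.png',np.vstack([A[:500:,150:650],S[:,150:650]])[::1,:,::-1][:600] if 0 else np.hstack([A[150:400,250:650],S[:250,250:650]])[:,:,::-1])
  print(telemetry.current_t(),telemetry.current_ee_pos())
E
python3 - <<'E'
from m import *
np.set_printoptions(precision=4,suppress=True)
e=np.array(telemetry.current_ee_pos());print(e)
print(r.move_l([.557,-.0063,e[2]],vel=.03,guard=30),telemetry.current_wrist_force(),telemetry.current_opening())
measure('g')
E
```

```text
[ 0.5565 -0.0242  0.1335]
False [-8.4357 -9.4907  7.8793] 0.03495232946715228
top all red y -0.0649 158722
top all yel y -0.0650 200868
top line yel y -0.0650 795
scene line yel y -0.0644 18755
20.9333 [ 0.5565 -0.0087  0.1335]
```

View pics/g.png

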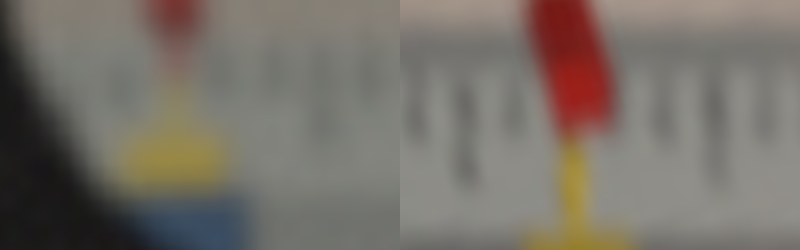

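The pointer and red line coincide in both views: columns 175/175 in the top map, and in the scene map the pointer runs into the line end at (572,135). Next: swing the lever back with a light grip.

```bash
python3 - <<'E'
from m import *
np.set_printoptions(precision=4,suppress=True)
gripper_to(.03,6)
print(telemetry.current_wrist_force())
piv=np.array([.641,-.0545])
for phi in (20,10,0,-10,-18,-25):
  g=r.move_l(arc(piv,phi),vel=.08,guard=14);print(phi,g,telemetry.current_ee_pos(),telemetry.current_wrist_force(),telemetry.current_opening())
  if g:break
else:
  gripper_to(.03,20)
  e=np.array(telemetry.current_ee_pos())
  g=r.move_l(e+[.007,-.02,0],vel=.03,guard=15);print('stop',g,telemetry.current_ee_pos(),telemetry.current_wrist_force(),telemetry.current_opening())
measure('h')
print([(n,np.round(d['at'],3)) for n in('lever_ball','lever_pivot') for d in models.mark_of(n,'scene')])
E
```

```text
[-3.8746 -8.3689  3.0171]
20 True [ 0.5536 -0.0142  0.1327] [-1.7528 -2.1372  1.6054] 0.035242181245835225
top all red y -0.0649 157640
top all yel y -0.0650 202238
top line yel y -0.0650 1056
scene line yel y -0.0644 18490
21.4583 [ 0.5538 -0.0138  0.1327]
[('lever_ball', array([ 0.557, -0.014,  0.13 ])), ('lever_pivot', array([ 0.641, -0.053,  0.133]))]
```

```bash
python3 - <<'E'
from m import *
np.set_printoptions(precision=4,suppress=True)
piv=np.array([.641,-.0545])
for phi in (20,10,0,-10,-18,-25):
  g=r.move_l(arc(piv,phi),vel=.08,guard=14);print(phi,g,telemetry.current_ee_pos(),telemetry.current_wrist_force(),telemetry.current_opening())
  if g:break
else:
  gripper_to(.03,20)
  e=np.array(telemetry.current_ee_pos())
  g=r.move_l(e+[.007,-.02,0],vel=.03,guard=15);print('stop',g,telemetry.current_ee_pos(),telemetry.current_wrist_force(),telemetry.current_opening())
measure('h')
print([(n,np.round(d['at'],3)) for n in('lever_ball','lever_pivot') for d in models.mark_of(n,'scene')])
E
```

```text
20 False [ 0.5504 -0.0221  0.1325] [-3.591   2.5817  1.8127] 0.03551248654989375
10 False [ 0.5462 -0.0377  0.1324] [-5.2889  2.6021  1.2676] 0.035543691942611276
0 False [ 0.5453 -0.054   0.1325] [-2.5354  2.6432 -0.6541] 0.03569552990650428
-10 False [ 0.5476 -0.0706  0.1332] [ 0.2693 -0.0433 -3.2212] 0.03521260267352028
-18 False [ 0.551  -0.0827  0.1336] [ 2.325   0.5491 -3.404 ] 0.03587250427331898
-25 False [ 0.555  -0.0927  0.1337] [ 2.6296  1.5221 -3.9331] 0.03556046808525552
stop True [ 0.5571 -0.0991  0.1336] [-2.9407  0.5498  3.5837] 0.03511299983200828
top all red y -0.0649 158258
top all yel y -0.0651 203811
top line yel y -0.0653 652
scene line yel y -0.0644 18843
24.275 [ 0.5571 -0.0991  0.1335]
[('lever_ball', array([ 0.563, -0.1  ,  0.13 ])), ('lever_pivot', array([ 0.456, -0.198,  0.001])), ('lever_pivot', array([ 0.641, -0.054,  0.13 ])), ('lever_pivot', array([0.476, 0.217, 0.004]))]
```

The last stop came from x friction, so I'll push a bit further in pure -y to be sure of the clamp stop.

```bash
python3 - <<'E'
from m import *
np.set_printoptions(precision=4,suppress=True)
e=np.array(telemetry.current_ee_pos())
for i in range(5):
  g=r.move_l(e+[0,-.002*(i+1),0],vel=.02,guard=18);f=telemetry.current_wrist_force();print(g,telemetry.current_ee_pos(),f)
  if g or f[1]>15:break
print(telemetry.current_opening())
measure('h')
E
```

```text
True [ 0.557  -0.0992  0.1336] [ 1.0195  1.0527 -0.3831]
0.03521782906253493
top all red y -0.0645 159816
top all yel y -0.0651 204210
top line yel y -0.0651 691
scene line red y -0.0677 6
scene line yel y -0.0644 18769
24.6833 [ 0.5571 -0.0991  0.1336]
```

It hit a hard stop with no further motion, so the lever is clamped. Next: release, retract and check.

```bash
python3 - <<'E'
from m import *
np.set_printoptions(precision=4,suppress=True)
e=np.array(telemetry.current_ee_pos())
gripper_to(.07,20)
r.move_l(e-.12*M[:,2],vel=.15)
r.hold(.5)
measure('h')
for c in('scene','top'):
  print(c,[(n,np.round(d['at'],3).tolist()) for n in('lever_ball','lever_pivot','pointer','mark','chock','scrap_bin','valve_body','wrench','tumbler') for d in models.mark_of(n,c) if d['score']>.4])
k=snap('wrist')
piv=[.641,-.0545]
hsv=cv2.cvtColor(k,cv2.COLOR_RGB2HSV);m=((hsv[...,0]<8)|(hsv[...,0]>172))&(hsv[...,1]>150)&(hsv[...,2]>60)
n,_,st,ce=cv2.connectedComponentsWithStats(m.astype(np.uint8));print([ce[i] for i in range(1,n) if st[i][4]>300])
for d in(-30,-27,-24): print(d,proj([[piv[0]-.09*np.cos(np.radians(d)),piv[1]+.09*np.sin(np.radians(d)),.13]],'wrist'))
s=snap('scene');cv2.imwrite('pics/i.png',np.hstack([s[100:384,60:460],k[:284,56:456]])[:,:,::-1])
E
```

```text
top all red y -0.0649 161452
top all yel y -0.0650 202485
top line yel y -0.0650 915
scene line yel y -0.0644 18744
26.95 [ 0.4588 -0.099   0.2024]
scene [('lever_ball', [0.564, -0.098, 0.129]), ('lever_pivot', [0.641, -0.055, 0.133]), ('lever_pivot', [0.561, -0.097, 0.128]), ('lever_pivot', [0.531, -0.39, -0.002]), ('lever_pivot', [0.446, 0.043, 0.003]), ('pointer', [0.71, -0.063, 0.046]), ('pointer', [0.533, -0.39, 0.001]), ('pointer', [0.455, -0.201, 0.001]), ('mark', [0.711, -0.063, 0.044]), ('chock', [0.812, 0.067, 0.004]), ('chock', [0.476, 0.215, 0.004]), ('scrap_bin', [0.25, 0.23, 0.003]), ('scrap_bin', [0.471, 0.216, -0.001]), ('scrap_bin', [0.531, -0.391, 0.0]), ('valve_body', [0.448, 0.043, 0.002]), ('wrench', [0.453, -0.198, 0.004]), ('tumbler', [0.536, -0.39, -0.001]), ('tumbler', [0.479, 0.216, 0.004]), ('tumbler', [0.64, -0.013, 0.003])]
top [('lever_ball', [0.563, -0.097, 0.128]), ('lever_pivot', [0.64, -0.053, 0.133]), ('pointer', [0.449, 0.044, 0.007]), ('chock', [0.473, 0.216, 0.003]), ('chock', [0.809, 0.069, -0.0]), ('chock', [0.476, 0.215, 0.0]), ('scrap_bin', [0.248, 0.232, 0.002]), ('scrap_bin', [0.474, 0.214, -0.001]), ('valve_body', [0.447, 0.042, 0.005]), ('wrench', [0.451, -0.201, 0.0]), ('tumbler', [0.529, -0.395, 0.001])]
[array([259.9232, 192.289 ]), array([ 22.8896, 279.7061])]
-30 [[260.2523 191.0938]]
-27 [[255.3162 193.1375]]
-24 [[250.2072 194.9931]]
```

View pics/i.png

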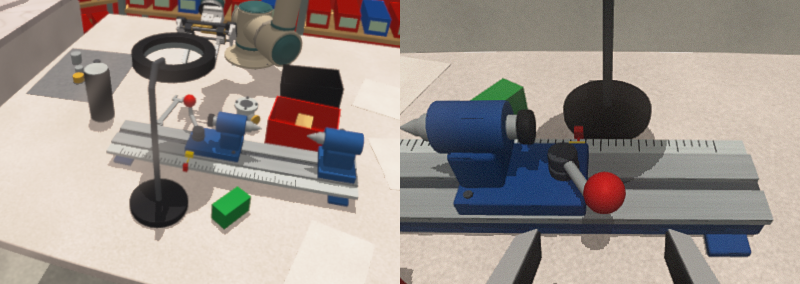

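The pointer and flag match, the lever is at the clamped stop (wrist view: ball at 260,192 against 260,191 predicted), and the chock is in the bin. The black bin's reading differs by about 9 mm from the start, so I'll check whether it really moved.

```bash
python3 - <<'E'
from h import *
for c,f,rng in(('top','t',(slice(240,320),slice(90,190))),('scene','s',(slice(155,210),slice(335,410)))):
  old=cv2.resize(cv2.imread(f'pics/{f}.png'),(512,384),interpolation=cv2.INTER_AREA); new=snap(c)[:,:,::-1]
  print(c,[cv2.phaseCorrelate(np.float32(cv2.cvtColor(old[rng],6)),np.float32(cv2.cvtColor(np.ascontiguousarray(new[rng]),6)))])
  if c=='top': im=[cv2.resize(x[190:330,80:200],(400,467)) for x in(old,new)]
cv2.imwrite('pics/j.png',np.hstack(im))
E
```

```text
top [((44.19098032867088, 0.7836897074110283), 0.11180644369125366)]
scene [((1.375672420892137, 0.436955823377275), 0.23745919715033637)]
```

View pics/j.png

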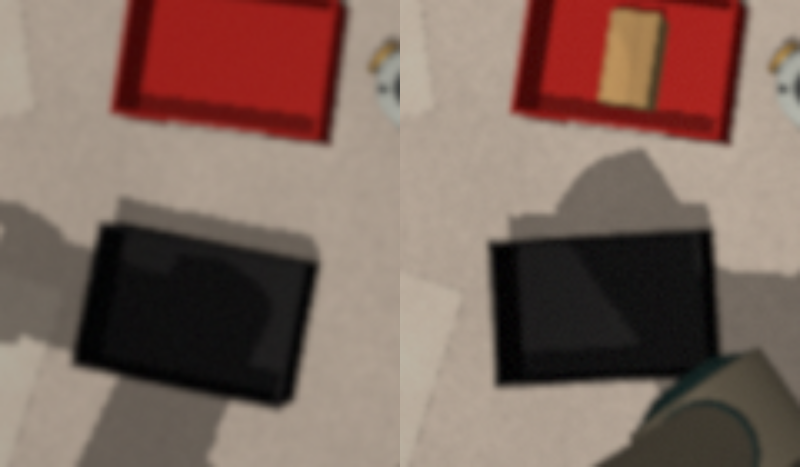

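Yes, it moved. In the crops the black bin at (195,313) has become (605,309), turned by about +13° and shifted by about 9 mm. My reconfiguring swing must have brushed it. I'll mend it: clear the arm on the right side, measure the bin, and slide it back by its wall.

```bash
cat > b.py <<'E'
from h import *
import os
# rim+wall dark outline: min-area rect of black pixels in an ortho map at rim height
def binpose(im,lab):
    O=ortho(im,'top',.085,.13,.36,.10,.38,.0005)
    m=(O.max(-1)<48).astype(np.uint8); m=cv2.morphologyEx(m,cv2.MORPH_OPEN,np.ones((9,9)))
    c=max(cv2.findContours(m,0,2)[0],key=cv2.contourArea); (u,v),(w,h),a=cv2.minAreaRect(cv2.convexHull(c))
    print(lab,'x %.4f y %.4f'%(.36-v*.0005,.38-u*.0005),'size',round(w*.5),round(h*.5),'ang',round(a,1)); return O
E
python3 - <<'E'
from b import *
np.set_printoptions(precision=3,suppress=True)
r.move_l(tcp([.42,-.12,.33],M),vel=.2)
D=down(0,1)
q=inverse_kinematics(tcp([.42,-.12,.42],D),quat(D)); print(telemetry.current_joints(),q)
r.movej(q); print(telemetry.current_ee_pos(),telemetry.current_t())
old=cv2.resize(cv2.imread('pics/t.png')[:,:,::-1],(512,384),interpolation=cv2.INTER_AREA)
new=snap('top'); A=binpose(old,'old');B=binpose(new,'new')
for i in range(3): snap('top');print([np.round(d['at'],3) for d in models.mark_of('scrap_bin','top')])
for yaw in(85,92,-92):
  for s in(1,-1):
    W=down(yaw,s);print(yaw,s,inverse_kinematics(tcp([.313,.23,.07],W),quat(W)))
cv2.imwrite('pics/k.png',np.hstack([A,B])[::1,:,::-1][:460,:1120])
cv2.imwrite('pics/k.png',cv2.resize(cv2.imread('pics/k.png'),(800,329)))
E
```

```text
[-1.235 -0.375  2.238  1.017  1.144 -0.063] [-0.438  0.01   1.359 -0.     1.772 -2.009]
[ 0.42  -0.12   0.425] 30.6167
old x 0.2436 y 0.2317 size 197 130 ang 9.8
new x 0.2494 y 0.2221 size 126 197 ang 85.3
[array([ 0.531, -0.393, -0.001]), array([ 0.474,  0.212, -0.   ]), array([0.246, 0.23 , 0.001])]
[array([ 0.477,  0.217, -0.002]), array([ 0.25 ,  0.236, -0.001])]
[array([0.474, 0.213, 0.001]), array([0.248, 0.232, 0.001])]
85 1 [ 0.454  0.158  2.113 -0.     0.871 -2.6  ]
85 -1 [ 0.454  0.158  2.113 -0.     0.871  0.541]
92 1 None
92 -1 [ 0.454  0.158  2.113 -0.     0.871  0.419]
-92 1 [ 0.454  0.158  2.113 -0.     0.871  0.489]
-92 -1 [ 0.454  0.158  2.113 -0.     0.871 -2.653]
```

View pics/k.png

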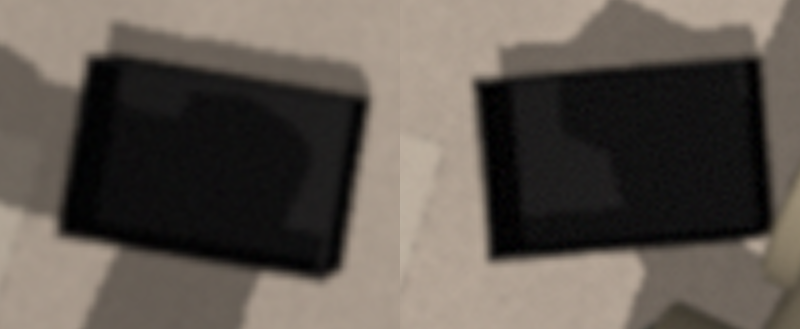

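```bash
cat > fix.py <<'E'
from b import *
def fix(C,yaw,dC,dyaw):
    n=lambda a:np.array([np.cos(np.radians(a)),np.sin(np.radians(a)),0])
    C=np.array([*C,.068]); C2=C+[*dC,0]
    W,V=down(yaw+90,-1),down(yaw+dyaw+90,-1); p=C+.063*n(yaw); q=C2+.063*n(yaw+dyaw)
    gripper_to(.04,30)
    r.move_to(tcp(p+[0,0,.15],W),quat(W))
    print(r.move_l(tcp(p,W),vel=.15,guard=8))
    gripper_to(0,30); print('op',telemetry.current_opening())
    print(r.move_l(tcp(q,V),rot=quat(V),vel=.04,guard=25),telemetry.current_wrist_force())
    gripper_to(.04); r.move_l(tcp(q+[0,0,.15],V),vel=.2)
    D=down(0,1); r.move_to(tcp([.42,-.12,.42],D),quat(D))
    im=snap('top'); B=binpose(im,'new'); cv2.imwrite('pics/l.png',im[190:330,80:200,::-1])
    for i in range(3):
        print([np.round(d['at'],3) for d in models.mark_of('scrap_bin','top')]); snap('top')
    print(telemetry.current_t())
E
python3 -c "
from fix import *
np.set_printoptions(precision=4,suppress=True)
fix((.2485,.2325),4.5,(-.0055,.0088),-14.3)"
```

```text
False
op 0.0038648586818388576
False [-0.6701 -4.6245  5.0858]
new x 0.2423 y 0.2308 size 197 129 ang 10.1
[array([ 0.244,  0.242, -0.   ]), array([ 0.473,  0.215, -0.003])]
[array([0.474, 0.217, 0.001]), array([0.242, 0.239, 0.001])]
[array([ 0.236,  0.243, -0.   ]), array([0.476, 0.215, 0.001])]
40.125
```

The black bin is back within about 1.5 mm and 0.3° of its starting pose. One last numeric check, then hand in.

```bash
python3 - <<'E'
from m import *
measure('z')
print([(n,np.round(d['at'],3).tolist()) for n in('lever_ball','chock','valve_body','wrench','tumbler') for d in models.mark_of(n,'scene')[:2]],telemetry.current_wrist_force())
print(r.sign_off())
E
```

```text
top all red y -0.0648 159640
top all yel y -0.0651 204005
top line yel y -0.0651 822
scene line yel y -0.0644 18570
40.225 [ 0.4199706  -0.11990746  0.42600463]
[('lever_ball', [0.562, -0.1, 0.133]), ('chock', [0.812, 0.07, 0.001]), ('chock', [0.476, 0.215, 0.003]), ('valve_body', [0.448, 0.043, -0.0]), ('valve_body', [0.645, -0.016, 0.002]), ('wrench', [0.454, -0.199, -0.001]), ('tumbler', [0.533, -0.391, -0.002])] [-0.4842318   0.48367598 -0.22306324]
the job is handed in; nothing more can be done
None
```

The job is handed in at about 40 s: the chock is in the red bin, the tailstock pointer is within about 0.5 mm of the flag, and the lever is back at its clamped stop; on the way the arm knocked the black look-alike bin (about 14° and 11 mm), and I slid it back to within about 1.5 mm of its starting place.

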